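Seal the planted culture jars, then roof the open jar with its cap

TASK

Press the push-on caps of the two short planted jars fully down until they are home. Then take the larger of the two loose caps out of the steel tray, carry it over the standing jars without disturbing them, the smaller cap or the glass dishes, and hold it level and centred about a finger's width above the mouth of the open jar, as a roof against falling dust, never letting the cap touch that jar. Finish while still holding it there: do not put it down or let go.

Things in the scene. Friction and masses are not known exactly. Their poses are not given: they have to be found in the camera images.
- cap: the larger loose cap, to be held over the open jar: round white push-on cap, 60 mm across and 20 mm high, hollow with 3 mm walls, about 30 g, lying in the tray with its open side down. Origin: centre of its lower edge, z up through its closed flat top (top at z = 20 mm). Grip it across its round side.
- small_cap: the smaller loose cap in the same tray, 42 mm across, 16 mm high, same make, open side down; leave it. Origin: centre of its lower edge. Its centre is about 120 mm from the larger cap's; either may lie at either end.
- tray: fixed flat steel tray, 280 mm along its x, 190 mm along its y, rim 18 mm high and 8 mm wide outward, floor 3 mm thick (caps stand on it at z = 3 mm). The caps lie one towards each end of its x axis, about 60 mm from the centre. It stands on the left or the right of the jars, the open jar on the other side. Origin: centre of its underside.
- open_jar: the open glass jar without cap or plants, with a layer of pale medium inside: 110 mm high, body 72 mm across, neck 53 mm across outside and 47 mm inside, about 300 g, loose on the bench. Origin: centre of its underside, z up.
- open_jar_rim (a point): centre of the open jar's mouth, level with the top of its rim, 110 mm above the jar's underside; z up
- planted_a: a short planted jar, same glass jar as the open one (110 mm high, 72 mm across) with green shoots and a white push-on cap of 60 mm on it, about 350 g, loose on the bench. Origin: centre of its underside, z up.
- planted_b: the other short planted jar, the same
- seal_a (a joint): how far the cap of planted_a has been pushed down (m): 0 = standing 7 mm proud, 0.007 = fully home against its stop. Starts between 0 and 0.003, stays where it is left; friction about 8 N resists the push, the cap cannot come off.
- seal_b (a joint): the same for the cap of planted_b
- seal_a_top (a point): middle of the flat top of planted_a's cap: 120 mm above the bench at joint 0, 113 mm when fully home
- seal_b_top (a point): middle of the flat top of planted_b's cap, the same
- tall_a: tall sealed glass jar with shoots and a flat metal lid, 168 mm high, 88 mm across, about 550 g, loose, among the short jars; leave it. Origin: centre of its underside, z up.
- tall_b: the other tall sealed jar, the same
- dishes: stack of three round glass dishes standing behind the jars, loose, 100 mm across and 54 mm high; leave it. Origin: centre of its underside.
Mind the look-alikes: they are no part of the job. Leave any blue look-alike of the planted_a alone.

How it is judged:
On the way, in this order (a step that is already met when the one before it is completed fails the run):
1. both planted jars' caps are pressed fully home (value of joint each of seal_a, seal_b above 0.0055 m), for 0.2 s.
2. the larger loose cap is gripped and lifted clear of the tray (height (world z) of cap above 0.06 m and contact force between the fingers and cap above 1 N), for 0.2 s.
At the end, for the whole second after the job is handed in: Larger cap gripped and still, lower edge 4-30 mm above the open jar's rim, within 8 mm of its axis, level within 7 degrees; nothing touching that jar; both planted jars' caps within 1.5 mm of their stops; all five standing jars upright and within 25 mm of their starts (all of step 1 and z of cap in the frame of open_jar_rim between 0.004 and 0.03 m and horizontal distance between cap and open_jar_rim below 0.008 m and angle between cap's own z axis and vertical below 0.12 rad and contact force between the fingers and cap above 1 N and contact force between each of cap, the arm and open_jar below 0.1 N and linear speed of cap below 0.02 m/s and distance of each of planted_a, planted_b, open_jar, tall_a, tall_b from where it was at the start of the episode below 0.025 m and angle between each of planted_a, planted_b, open_jar, tall_a, tall_b's own z axis and vertical below 0.1 rad); the arm keeps its last pose, push and grip.
It fails at once if the larger cap touches the open jar (contact force between cap and open_jar above 0.5 N).
It fails at once if a standing jar is pushed away or tipped (distance of any of planted_a, planted_b, open_jar, tall_a, tall_b from where it was at the start of the episode above 0.025 m or angle between any of planted_a, planted_b, open_jar, tall_a, tall_b's own z axis and vertical above 0.35 rad).
It fails at once if the smaller cap or the stack of dishes is disturbed (distance of any of small_cap, dishes from where it was at the start of the episode above 0.025 m).
It also fails if it takes over 56 s, if anything falls off the work surface, if the arm or the gripper's body presses on something with over 40 N, if the wrist force passes 120 N, or if a joint passes its speed limit or range.

ROBOT

A 7-joint arm with a two-finger parallel gripper is mounted at the origin on the work surface. World frame = base frame: x ahead of the robot, y to its left, z up, the work surface at z = 0. Lengths are in m, angles in rad, forces in N, time in s.
With the tool pointing down it reaches from about 0.4 to 0.85 m from the base axis. Payload 6.9 kg.
Tool frame: the origin (TCP) lies midway between the tips of the shut fingers; the grasp point (between the pads) lies 19 mm behind it; z points along the fingers, y is the line along which they close (so a half turn about z gives the same grasp; the last joint's range is limited). The gripper opens to 85 mm and grips with 20 to 120 N. Pads are 22 mm wide; open, the fingers measure 114 mm over their backs; the gripper's body (76 mm by 85 mm) begins 54 mm behind the grasp point. The pads swing forward as they close: fully open they stand 13 mm farther back than shut.
Start: joints at [-1.067, 0.507, -0.238, 1.5, 0.126, 1.149, -0.155], TCP at [0.242, 0.576, 0.231] pointing down, gripper open.
Joint ranges: [-3.08, 3.08], [-0.24, 2.05], [-1.43, 1.35], [0, 2.5], [-1.52, 4.66], [0.17, 1.96], [-2.89, 2.89]. Speed limits (rad/s): [2.39, 2.39, 3.14, 3.14, 3.14, 3.14, 3.14].

INTERFACE

Orientations are given as a unit quaternion [w, x, y, z].
In Python, from workcell import readout, optics, sign_off gives the robot as it stands. The module is installed in compiled form; this text tells all that it offers.
- The arm moves only by the tool send_rows, never from a script. Its argument "targets" is a list of rows, each a list of 4 numbers: the shift along the tool's x, y, z scaled (see below), then the turn about the tool's z scaled (see below). In form: [[dx, dy, dz, twist], ...]. A call has 1 to 10 rows; each row is the pose to reach, as a shift and turn from the pose commanded when the call began, along the tool's axes at that moment; what a row does not reach only later rows make up. The controller multiplies each number of a shift by 250 mm and each number of a turn by 30 degrees. A row lasts 1/12 s, in which the tool goes at most 41.7 mm and 7.16 degrees, less where a joint would pass 70% of its speed; a pose out of reach is approached as far as the arm can. A call with a number of a shift or a turn outside -1 to 1 is refused whole. A call with a gripper value outside its range is refused whole. "claw" is the opening, from 0 (shut) to 1 (fully open), set as the call begins (left out, the last holds). The fingers move at their own pace and stop on an object; "grip_force" is the grip in N (left out, the last holds). Time passes only in rows, so rows that repeat a pose let the fingers close. It gives the time, the measured TCP pose, the force, the opening and the grip force at its end, in the units of the state.
- readout.get_state(): the state, without advancing time (a new reading comes with each control period).
- optics.snapshot(name): name is "side" or "top" or "wrist"; returns a dict with "frame" (384x512x3 uint8, red, green, blue), "K" (3x3 intrinsics, pixels), "k1" (the pictures are not rectified: a ray, as slopes to the right and down, at radius r is drawn at 1 + k1 r^2 times it, then the intrinsics apply), "cam_to_world" (4x4, takes a point from camera to world coordinates); the wrist camera has in their place "hand_eye" (4x4, takes a point from camera to tool coordinates, whose origin is the TCP and whose axes are the flange's). Camera axes: x right, y up, looking along -z (the intrinsics and any distortion apply to the point x, -y, -z); pixel columns grow to the right and rows downward; lengths in m; the calibration is good to about 2 mm. A picture is of the moment at which its call begins: read the wrist's pose just before it. There is no depth.
- sign_off(): hands the job in; it is judged then, once.
The state is a dict: "clock": time; "qpos": joint angles; "qvel": joint speeds; "effort": joint torques, N m; "eef_pos": TCP position; "tool_rot": TCP orientation; "force": force on the tool from outside, world axes, zero at the start; "torque": the same for the moment, N m; "gripper_width": finger opening in m; "finger_force": force on a finger pad.
Only numpy, scipy, OpenCV 4.12 (cv2) and the standard library are available. Lean on these libraries where they do the work, as an engineer would, in place of code of your own. Each camera call takes 0.05 s, during which the arm holds its last target. There are 200 camera calls.

## Working session

There is one attempt and no reset: what is moved stays moved. The work goes in short steps, Python scripts to look and compute and a tool call to move; the robot and the scene stay as the last step left them, time stands still between calls to the robot, and variables do not carry over. Pictures are saved under pics/ and viewed, at most 10 in all, crops included, and the job is handed in when it is done.

Besides the shell and the picture viewer there is one more tool, called after "Request:" as name(argument=value, ...), one argument or row to a line, values as JSON. send_rows: Moves the arm, as the interface text tells. Its arguments: {"type":"object","properties":{"targets":{"type":"array"},"claw":{"type":"number"},"grip_force":{"type":"number"}},"required":["targets"]}

```bash
mkdir -p pics; cat > h.py <<'E'
import numpy as np, cv2, json
from workcell import readout, optics, sign_off
from scipy.spatial.transform import Rotation as R
def snap(n):
    st=readout.get_state(); s=optics.snapshot(n)
    if 'hand_eye' in s and s['hand_eye'] is not None:
        T=np.eye(4); q=st['tool_rot']; T[:3,:3]=R.from_quat([q[1],q[2],q[3],q[0]]).as_matrix(); T[:3,3]=st['eef_pos']
        s['cam_to_world']=T@np.array(s['hand_eye'])
    np.savez(f'{n}.npz',frame=s['frame'],K=s['K'],k1=s['k1'],T=s['cam_to_world']); return s
def load(n):
    d=np.load(f'{n}.npz'); return dict(frame=d['frame'],K=d['K'],k1=float(d['k1']),cam_to_world=d['T'])
def ray(s,u,v):
    K=np.array(s['K']); xd=np.array([(u-K[0,2])/K[0,0],(v-K[1,2])/K[1,1]]); rd=np.hypot(*xd); r=rd
    for _ in range(30): r=rd/(1+s['k1']*r*r)
    x=xd*(r/rd if rd>0 else 1); T=np.array(s['cam_to_world']); d=T[:3,:3]@np.array([x[0],-x[1],-1]); return T[:3,3],d/np.linalg.norm(d)
def plane(s,u,v,z):
    o,d=ray(s,u,v); return o+d*(z-o[2])/d[2]
def proj(s,p):
    T=np.array(s['cam_to_world']); c=T[:3,:3].T@(np.array(p)-T[:3,3]); x=np.array([c[0]/-c[2],-c[1]/-c[2]]); x=x*(1+s['k1']*(x@x)); K=np.array(s['K']); return np.array([K[0,0]*x[0]+K[0,2],K[1,1]*x[1]+K[1,2]])
def tri(s1,p1,s2,p2):
    o1,d1=ray(s1,*p1);o2,d2=ray(s2,*p2); A=np.c_[d1,-d2]; t=np.linalg.lstsq(A,o2-o1,rcond=None)[0]
    a=o1+t[0]*d1;b=o2+t[1]*d2; return (a+b)/2,np.linalg.norm(a-b)
def save(s,f,crop=None,k=1):
    im=s['frame'][:,:,::-1]
    if crop: x0,y0,x1,y1=crop; im=im[y0:y1,x0:x1]
    cv2.imwrite('pics/'+f,cv2.resize(im,None,fx=k,fy=k,interpolation=cv2.INTER_CUBIC))
E
python3 - <<'E'
from h import *
np.set_printoptions(precision=4,suppress=True)
print(readout.get_state())
for n in('top','side'):
    s=snap(n); save(s,n+'0.png',k=1.56); print(n,s['K'],s['k1'],s['cam_to_world'])
E
```

```text
{'clock': 0.0, 'qpos': array([-1.0675,  0.5083, -0.2375,  1.5011,  0.1257,  1.1489, -0.1548]), 'qvel': array([-0.0003,  0.0005,  0.0009, -0.0004, -0.0002, -0.0006, -0.0001]), 'effort': array([ -0.0004, -62.0603,  -2.187 , -24.9644,   0.0127,   0.0121,
         0.    ]), 'eef_pos': array([0.242 , 0.5757, 0.2304]), 'tool_rot': array([-0.0002,  0.1976,  0.9803, -0.0009]), 'force': array([ 1.2189,  0.8575, -0.4124]), 'torque': array([-0.0107, -0.0054,  0.0189]), 'finger_force': 0.0, 'gripper_width': 0.08577030807499297}
top [[429.5207   0.     261.1231]
 [  0.     429.5207 185.4398]
 [  0.       0.       1.    ]] 0.031764560154682105 [[ 0.0291  0.9916 -0.1259  0.4622]
 [-0.9994  0.0268 -0.0202 -0.0039]
 [-0.0167  0.1264  0.9918  1.063 ]
 [ 0.      0.      0.      1.    ]]
side [[351.361    0.     256.692 ]
 [  0.     351.361  189.1443]
 [  0.       0.       1.    ]] -0.015172461454064787 [[-0.9438  0.2064 -0.2581  0.3808]
 [-0.3305 -0.5938  0.7336  0.5706]
 [-0.0019  0.7777  0.6287  0.5914]
 [ 0.      0.      0.      1.    ]]
```

View pics/top0.png

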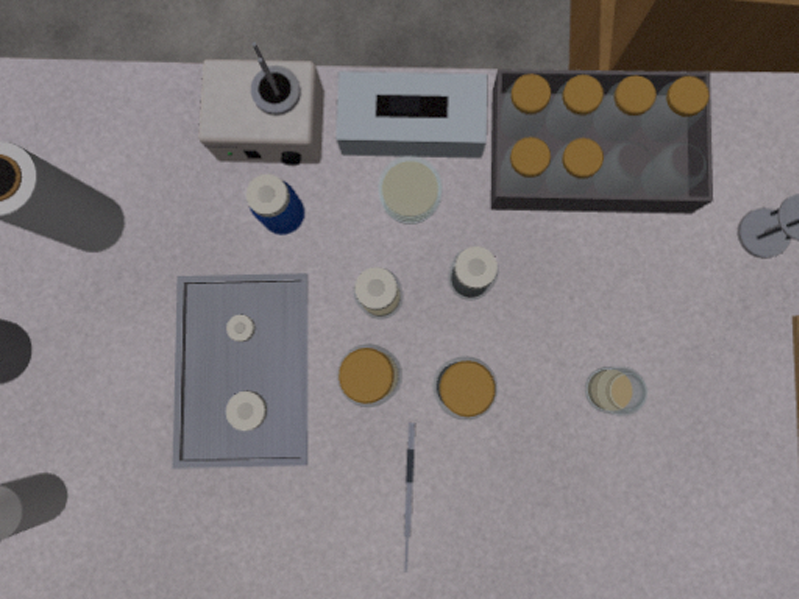

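View pics/side0.png

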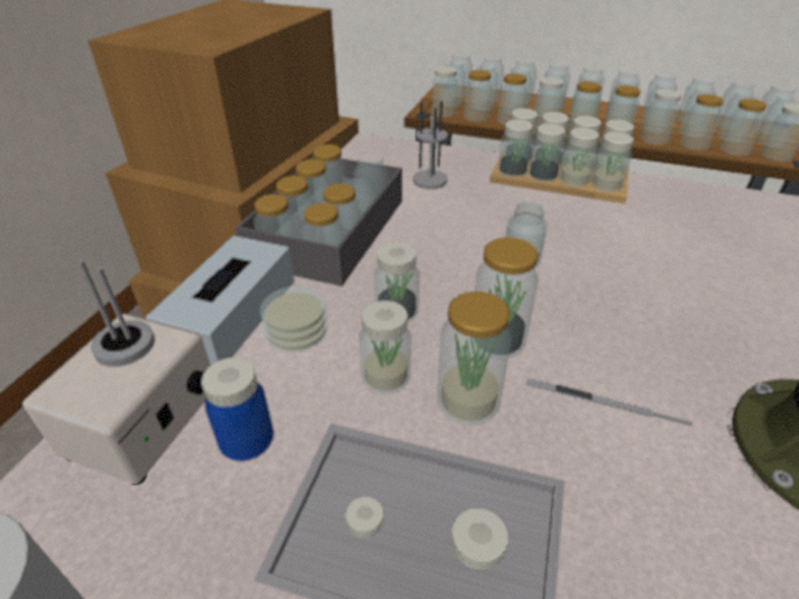

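Both pictures (coordinates in the 1.56x views):

| Thing | Top view | Side view |
|---|---|---|
| Tray | left of the jars | left of the jars |
| Small cap | (240,328) | (364,516) |
| Larger cap | (245,411) | (480,537) |
| Planted jars, white caps | (376,290) and (475,268) | (385,322) and (396,257) |
| Tall jars, orange lids | (366,375) and (466,388) | (478,313) and (510,256) |
| Open jar | (617,390) | (526,225) |
| Dishes | (410,190) | (295,318) |

Possible mix-ups:
- The blue jar's white cap (268,195) and the jars on the back shelf could be taken for the planted jars.
- The small cap could be taken for the larger cap.

I choose the non-blue pair on the bench and the larger white disc in the tray.

```bash
python3 - <<'E'
from h import *
tiles=[]
S={n:load(n) for n in('top','side')}
for n in S:
    f=S[n]['frame']; hsv=cv2.cvtColor(f,cv2.COLOR_RGB2HSV)
    b=f.astype(int); m=((b[:,:,0]-b[:,:,2]>12)&(b.min(2)>120)).astype(np.uint8)
    cn,_=cv2.findContours(m,cv2.RETR_EXTERNAL,cv2.CHAIN_APPROX_NONE)
    for c in cn:
        if cv2.contourArea(c)>120 and len(c)>5:
            e=cv2.fitEllipse(cv2.convexHull(c)); print(n,np.round(e[0],1),np.round(e[1],1),round(e[2]),cv2.contourArea(c), b[int(e[0][1]),int(e[0][0])])
def t(n,u,v,r=32):
    s=S[n]; u=int(u/1.56);v=int(v/1.56); return cv2.resize(s['frame'][v-r:v+r,u-r:u+r,::-1],(260,260),interpolation=cv2.INTER_CUBIC)
a=[t('top',245,411),t('top',376,290),t('top',475,268)]
b=[t('top',617,390),t('side',385,322),t('side',526,235)]
cv2.imwrite('pics/tiles.png',np.vstack([np.hstack(a),np.hstack(b)]))
E
```

```text
top [262.4 120.5] [34.2 34.7] 87 895.0 [143 139 124]
side [307.1 343.8] [33.5 36.1] 147 779.5 [158 153 144]
side [233.2 330.3] [21.1 23.5] 36 185.5 [154 154 144]
side [187.9 202.3] [29.5 37.5] 72 664.5 [155 156 134]
side [298.1 274.3] [368.7 583.4] 82 83545.5 [167 156 153]
side [396.6  84.8] [19.1 20.6] 166 146.5 [162 160 151]
```

View pics/tiles.png

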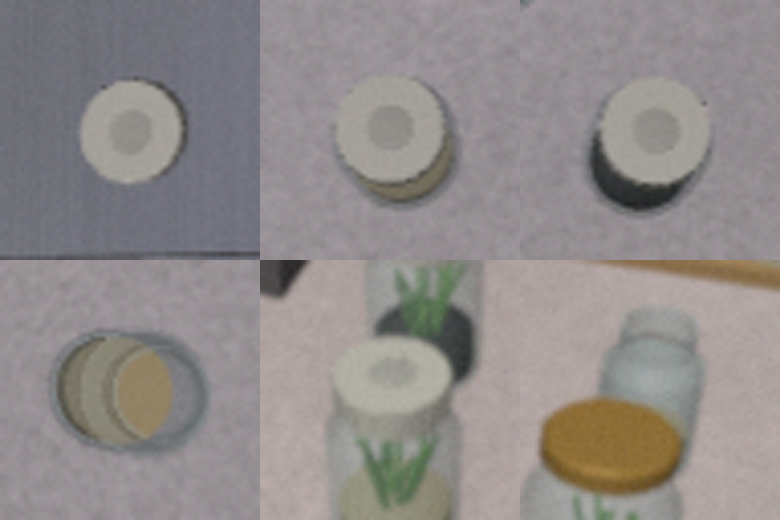

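The tiles show the plain white larger cap at top px (157,263). The two planted caps are at (241,185) and (304,171), with beige and dark medium and no blue. The open jar has no cap and pale medium, and its rim is clear in the side tile. Next I'll triangulate the caps' central discs.

```bash
cat > m.py <<'E'
from h import *
def disc(s,u,v,r):
    """centre of cap's white outline and of the grey centre disc near u,v"""
    f=cv2.resize(s['frame'],None,fx=4,fy=4,interpolation=cv2.INTER_CUBIC); f=cv2.GaussianBlur(f,(0,0),3).astype(int)
    x0,y0=int((u-r)*4),int((v-r)*4); c=f[y0:y0+8*r,x0:x0+8*r]
    g=c.sum(2)/3; warm=c[:,:,1]-c[:,:,2]
    n,l,st,ce=cv2.connectedComponentsWithStats((warm>4).astype(np.uint8))
    # grey centre: dark pixels near the middle
    yy,xx=np.mgrid[:8*r,:8*r]; R0=np.hypot(xx-4*r,yy-4*r)<4*r*0.95
    hi=np.percentile(g[R0],90); lo=np.percentile(g[np.hypot(xx-4*r,yy-4*r)<r],20)
    m=(g<(hi+lo)/2).astype(np.uint8); n,l,st,ce=cv2.connectedComponentsWithStats(m)
    k=l[4*r,4*r]; return (ce[k]+.5)/4-.5+[int((u-r)*4)/4,int((v-r)*4)/4], st[k][2:]/4
E
python3 - <<'E'
from m import *
np.set_printoptions(precision=4,suppress=True)
t,s=load('top'),load('side')
P={'cap':((157,263),(307,341),10),'small':((153.5,210),(233,328),7),'pa':((241,184),(246,203),10),'pb':((304.5,171),(254,160.5),9)}
for k,(a,b,r) in P.items():
    pa,za=disc(t,*a,r); pb,zb=disc(s,*b,r); p,e=tri(t,pa,s,pb)
    print(k,pa,za,pb,zb,p,round(e,4))
# tall lids (orange)
for n,q in(('top',t),('side',s)):
    h=cv2.cvtColor(q['frame'],cv2.COLOR_RGB2HSV); m=cv2.inRange(h,(8,110,70),(25,255,255))
    N,l,st,ce=cv2.connectedComponentsWithStats(m)
    for i in range(1,N):
        if 300<st[i][4]<2500: print(n,ce[i],st[i], plane(q,*ce[i],.168))
# tray corners from top px, open jar guess
for u,v in((187,278),(307,276),(307,464),(175,466)): print('tray',plane(t,u/1.56,v/1.56,.018))
print('dishes',plane(t,410/1.56,189/1.56,.054))
# open jar rim in side tile: centre of rim about tile(658,320-260): 
u=337-32+(658-520)/4.0625; v=150-32+(318-260)/4.0625
print('rim side',u,v,plane(s,u,v,.11))
E
```

```text
cap [156.8414 263.0946] [ 10.25  11.25 352.  ] [307.521  341.1151] [ 15.    13.25 628.25] [0.3999 0.2615 0.0209] 0.001
small [153.4564 209.7886] [  7.75   8.   188.  ] [233.5122 328.2406] [ 11.     8.5  283.25] [0.5276 0.2787 0.0166] 0.0008
pa [240.702  183.8483] [ 11.25  11.25 405.  ] [246.3917 201.0276] [ 11.75   8.   273.25] [0.5838 0.0607 0.1168] 0.0018
pb [305.2449 170.6128] [ 11.5   11.25 410.75] [254.272  161.1693] [  9.75   5.5  174.75] [ 0.6174 -0.0821  0.1163] 0.0019
top [386.3707  19.2826] [ 365    0   55   45 1794] [ 0.9485 -0.2481  0.168 ]
top [339.9555  59.2692] [328  47  25  25 494] [ 0.856  -0.1484  0.168 ]
top [373.2778  59.8175] [361  48  26  25 504] [ 0.856 -0.22   0.168]
top [406.7126  60.3223] [394  48  27  25 515] [ 0.856  -0.2914  0.168 ]
top [440.6243  60.7746] [427  49  28  24 519] [ 0.856  -0.3632  0.168 ]
top [339.5743 100.0416] [327  88  26  25 505] [ 0.7648 -0.1484  0.168 ]
top [373.2549 100.7431] [361  89  26  25 506] [ 0.7648 -0.22    0.168 ]
top [234.4632 240.3246] [218 223  34  36 952] [0.46   0.0662 0.168 ]
top [299.1862 248.6867] [282 232  35  35 983] [ 0.4468 -0.0677  0.168 ]
side [303.2654  77.4383] [283  65  40  20 324] [ 0.6012 -0.5028  0.168 ]
side [455.6538  96.9911] [ 406   69  106   47 1008] [ 0.1563 -0.5049  0.168 ]
side [359.028  119.8852] [315 109  86  20 357] [ 0.4017 -0.2726  0.168 ]
side [210.7442 130.8791] [195 118  32  26 430] [ 0.7334 -0.0982  0.168 ]
side [326.9557 163.4393] [311 152  34  23 610] [ 0.4432 -0.0533  0.168 ]
side [306.6165 201.1616] [288 187  39  29 897] [0.4563 0.0796 0.168 ]
tray [0.6034 0.3659 0.018 ]
tray [0.6117 0.1765 0.018 ]
tray [0.3229 0.1623 0.018 ]
tray [0.3145 0.3629 0.018 ]
dishes [0.7467 0.0172 0.054 ]
rim side 338.96923076923076 132.27692307692308 [ 0.448  -0.2975  0.11  ]
```

```bash
cat > go.py <<'E'
import sys; from h import *
# usage: go.py x y z [yaw_deg_of_tool_y in world]
st=readout.get_state(); q=st['tool_rot']; M=R.from_quat([q[1],q[2],q[3],q[0]]).as_matrix()
d=np.array(list(map(float,sys.argv[1:4])))-st['eef_pos']; 
yaw=np.degrees(np.arctan2(M[1,1],M[0,1]))
print('t',st['clock'],'pos',np.round(st['eef_pos'],4),'tool units',np.round(M.T@d/.25,4),'dist',np.round(np.linalg.norm(d),3),'rows',np.ceil(np.linalg.norm(d)/.0417),'yawY',round(yaw,1),'tz',np.round(M[:,2],3),'q',np.round(st['qpos'],2),'f',np.round(st['force'],1))
E
python3 go.py .584 .061 .2
python3 - <<'E'
from h import *
t=load('top')
print(proj(t,[.242,.576,.23])*1.56)
for u,v in((95,220),(45,490),(10,350)): print(plane(t,u/1.56,v/1.56,0))
s=snap('wrist'); save(s,'w0.png'); print(s['hand_eye'],s['K'])
E
```

```text
t 0.1 pos [0.242  0.5757 0.2305] tool units [-2.0586 -1.3682  0.1243] dist 0.619 rows 15.0 yawY 67.2 tz [-0.001 -0.002 -1.   ] q [-1.07  0.51 -0.24  1.5   0.13  1.15 -0.15] f [-0.7 -0.5  0.2]
[-75.38011347 549.32755807]
[0.69671041 0.52766529 0.        ]
[0.27132469 0.56545383 0.        ]
[0.48357415 0.64245084 0.        ]
[[ 1.98061187e-04  9.65911942e-01  2.58870781e-01  6.52629881e-02]
 [ 9.99999947e-01 -1.23940458e-04 -3.02643691e-04 -2.24653703e-04]
 [-2.60242592e-04  2.58870828e-01 -9.65911915e-01 -1.43125432e-01]
 [ 0.00000000e+00  0.00000000e+00  0.00000000e+00  1.00000000e+00]] [[267.00241984   0.         258.05877511]
 [  0.         267.00241984 188.19566813]
 [  0.           0.           1.        ]]
```

Request:
send_rows(
  targets=[
    [-0.15, -0.1, 0, 0],
    [-0.3, -0.2, 0, 0],
    [-0.45, -0.3, 0, 0],
    [-0.6, -0.4, 0, 0],
    [-0.75, -0.5, 0, 0],
    [-0.9, -0.6, 0, 0],
    [-1, -0.665, 0, 0],
  ],
  claw=0,
)

```text
clock: 0.73
eef_pos: [0.404, 0.3312, 0.2312]
tool_rot: [-0.0, 0.198, 0.98, -0.0]
force: [1.0, 0.2, -0.9]
gripper_width: 0.0006
finger_force: 0.0
```

Request:
send_rows(
  targets=[
    [-0.14, -0.09, 0, 0],
    [-0.28, -0.18, 0, 0],
    [-0.42, -0.28, 0, 0],
    [-0.56, -0.37, 0, 0],
    [-0.7, -0.46, 0, 0],
    [-0.84, -0.56, 0, 0],
    [-0.96, -0.64, 0, 0],
    [-1, -0.67, 0, 0],
    [-1, -0.67, 0, 0],
  ],
)

```text
clock: 1.48
eef_pos: [0.5706, 0.0769, 0.2306]
tool_rot: [0.0, 0.201, 0.98, -0.001]
force: [-0.1, 0.5, -0.4]
gripper_width: 0.0004
finger_force: 0.0
```

```bash
python3 go.py .584 .061 .15
```

```text
t 1.4833 pos [0.5706 0.0769 0.2306] tool units [-0.0742 -0.0365  0.3226] dist 0.083 rows 2.0 yawY 66.8 tz [-0.    -0.002 -1.   ] q [-0.1   0.43 -0.11  1.64  0.05  1.08  0.94] f [-0.1  0.5 -0.4]
```

Request:
send_rows(
  targets=[
    [-0.074, -0.0365, 0, 0],
    [-0.074, -0.0365, 0.16, 0],
    [-0.074, -0.0365, 0.32, 0],
    [-0.074, -0.0365, 0.4, 0],
    [-0.074, -0.0365, 0.42, 0],
    [-0.074, -0.0365, 0.43, 0],
    [-0.074, -0.0365, 0.43, 0],
  ],
)

```text
clock: 2.07
eef_pos: [0.5827, 0.0675, 0.1244]
tool_rot: [0.0, 0.197, 0.98, 0.0]
force: [0.2, -0.1, 0.7]
gripper_width: -0.0003
finger_force: 0.0
```

```bash
python3 go.py .584 .061 .113; python3 - <<'E'
from h import *
for n in('side',):
    s=snap(n); save(s,n+'1.png',crop=(150,100,400,300),k=3)
E
```

```text
t 2.0667 pos [0.5827 0.0675 0.1244] tool units [-0.0147 -0.022   0.0457] dist 0.013 rows 1.0 yawY 67.3 tz [ 0.001  0.001 -1.   ] q [-0.09  0.55 -0.1   1.75  0.07  0.85  0.95] f [ 0.2 -0.1  0.7]
```

View pics/side1.png

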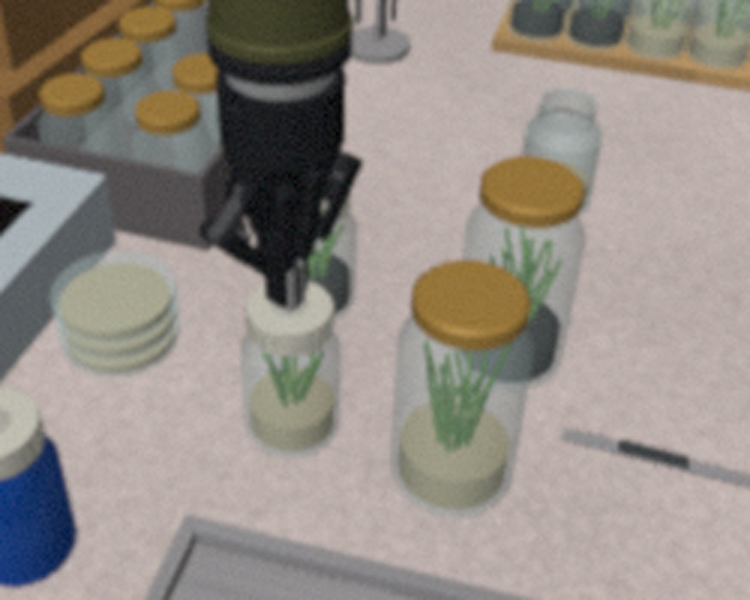

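The fingertips stand just above planted_a's cap (crop ~(290,290)), clear of the tall jars. Next I centre and press in small steps.

Request:
send_rows(
  targets=[
    [-0.015, -0.022, 0, 0],
    [-0.015, -0.022, 0.015, 0],
    [-0.015, -0.022, 0.025, 0],
    [-0.015, -0.022, 0.033, 0],
    [-0.015, -0.022, 0.04, 0],
    [-0.015, -0.022, 0.04, 0],
  ],
)

```text
clock: 2.62
eef_pos: [0.5846, 0.0591, 0.1146]
tool_rot: [0.001, 0.198, 0.98, -0.0]
force: [0.5, -2.1, 5.2]
gripper_width: -0.0001
finger_force: 2.4
```

Request:
send_rows(
  targets=[
    [0, 0, 0.004, 0],
    [0, 0, 0.006, 0],
    [0, 0, 0.006, 0],
  ],
)

```text
clock: 2.87
eef_pos: [0.5846, 0.0591, 0.1133]
tool_rot: [0.001, 0.198, 0.98, -0.0]
force: [-0.7, -2.4, 6.2]
gripper_width: -0.0001
finger_force: 3.3
```

Request:
send_rows(
  targets=[
    [0, 0, 0.003, 0],
    [0, 0, 0.005, 0],
    [0, 0, 0.005, 0],
  ],
)

```text
clock: 3.12
eef_pos: [0.5847, 0.0591, 0.1131]
tool_rot: [0.001, 0.198, 0.98, 0.0]
force: [-3.5, -2.4, 14.0]
gripper_width: -0.0004
finger_force: 7.2
```

Request:
send_rows(
  targets=[
    [0, 0, 0.003, 0],
    [0, 0, 0.004, 0],
    [0, 0, 0.004, 0],
  ],
)

```text
clock: 3.37
eef_pos: [0.5849, 0.0592, 0.113]
tool_rot: [0.002, 0.198, 0.98, 0.0]
force: [-4.4, -2.5, 21.6]
gripper_width: 0.0002
finger_force: 10.9
```

Request:
send_rows(
  targets=[
    [0, 0, -0.02, 0],
    [0, 0, -0.18, 0],
    [0, 0, -0.24, 0],
    [-0.08, -0.12, -0.24, 0],
    [-0.17, -0.24, -0.24, 0],
    [-0.25, -0.36, -0.24, 0],
    [-0.336, -0.47, -0.24, 0],
    [-0.336, -0.47, -0.24, 0],
    [-0.336, -0.47, -0.1, 0],
    [-0.336, -0.47, -0.06, 0],
  ],
)

```text
clock: 4.2
eef_pos: [0.6142, -0.0816, 0.122]
tool_rot: [-0.002, 0.198, 0.98, -0.0]
force: [-1.7, 0.8, -0.5]
gripper_width: -0.0001
finger_force: 0.0
```

```bash
python3 go.py .617 -.082 .1135
```

```text
t 4.2 pos [ 0.6142 -0.0816  0.122 ] tool units [-0.0111  0.0028  0.0339] dist 0.009 rows 1.0 yawY 67.1 tz [-0.003  0.001 -1.   ] q [ 0.15  0.6  -0.1   1.66  0.07  0.89  1.2 ] f [-1.7  0.8 -0.5]
```

Request:
send_rows(
  targets=[
    [-0.01, 0.003, 0, 0],
    [-0.01, 0.003, 0.012, 0],
    [-0.01, 0.003, 0.022, 0],
    [-0.01, 0.003, 0.03, 0],
    [-0.01, 0.003, 0.036, 0],
    [-0.01, 0.003, 0.04, 0],
    [-0.01, 0.003, 0.04, 0],
  ],
)

```text
clock: 4.78
eef_pos: [0.6189, -0.081, 0.1163]
tool_rot: [0.001, 0.197, 0.98, 0.0]
force: [0.0, 1.3, 4.3]
gripper_width: 0.0002
finger_force: 2.1
```

Request:
send_rows(
  targets=[
    [0, 0, 0.003, 0],
    [0, 0, 0.005, 0],
    [0, 0, 0.005, 0],
  ],
)

```text
clock: 5.03
eef_pos: [0.6189, -0.081, 0.1153]
tool_rot: [0.001, 0.197, 0.98, 0.0]
force: [-2.1, 0.1, 7.0]
gripper_width: -0.0004
finger_force: 3.3
```

Request:
send_rows(
  targets=[
    [0, 0, 0.003, 0],
    [0, 0, 0.006, 0],
    [0, 0, 0.009, 0],
    [0, 0, 0.009, 0],
  ],
)

```text
clock: 5.37
eef_pos: [0.6189, -0.081, 0.1131]
tool_rot: [0.001, 0.197, 0.98, 0.0]
force: [-2.5, 0.1, 7.8]
gripper_width: 0.0002
finger_force: 3.6
```

Request:
send_rows(
  targets=[
    [0, 0, 0.003, 0],
    [0, 0, 0.005, 0],
    [0, 0, 0.005, 0],
  ],
)

```text
clock: 5.62
eef_pos: [0.6192, -0.0811, 0.1131]
tool_rot: [0.002, 0.197, 0.98, 0.0]
force: [-4.3, 0.8, 15.4]
gripper_width: -0.0001
finger_force: 7.8
```

Request:
send_rows(
  targets=[
    [0, 0, 0.003, 0],
    [0, 0, 0.004, 0],
    [0, 0, 0.004, 0],
    [0, 0, -0.05, 0],
    [0, 0, -0.2, 0],
    [0, 0, -0.36, 0],
    [0, 0, -0.5, 0],
    [0, 0, -0.5, 0],
  ],
)

```text
clock: 6.28
eef_pos: [0.6218, -0.0816, 0.2438]
tool_rot: [0.007, 0.198, 0.98, 0.001]
force: [0.9, -0.6, 1.1]
gripper_width: -0.0002
finger_force: 0.0
```

```bash
python3 go.py .448 -.2975 .235
```

```text
t 6.2833 pos [ 0.6218 -0.0816  0.2438] tool units [ 0.3066 -1.0658  0.0272] dist 0.277 rows 7.0 yawY 67.2 tz [ 0.013 -0.001 -1.   ] q [ 0.15  0.49 -0.1   1.49  0.05  1.15  1.22] f [ 0.9 -0.6  1.1]
```

Request:
send_rows(
  targets=[
    [0.05, -0.14, 0, 0],
    [0.1, -0.28, 0, 0],
    [0.15, -0.42, 0, 0],
    [0.2, -0.56, 0, 0],
    [0.25, -0.7, 0, 0],
    [0.3, -0.83, 0, 0],
    [0.3, -0.83, 0, 0],
    [0.3, -0.83, 0, 0],
    [0.3, -0.83, 0, 0],
  ],
)

```text
clock: 7.03
eef_pos: [0.4693, -0.2432, 0.2357]
tool_rot: [0.001, 0.198, 0.98, 0.0]
force: [-0.6, -0.4, 0.2]
gripper_width: 0.0001
finger_force: 0.0
```

```bash
python3 - <<'E'
from h import *
import shutil
s=snap('wrist'); save(s,'w1.png'); shutil.copy('wrist.npz','w1.npz'); print(proj(s,[.448,-.2975,.11]),proj(s,[.448,-.2975,0]))
E
```

```text
[201.85908696 183.05643929] [217.39423312 164.54303933]
```

Request:
send_rows(
  targets=[
    [0, -0.14, 0, 0],
    [0, -0.28, 0, 0],
    [0, -0.42, 0, 0],
    [0, -0.48, 0, 0],
    [0, -0.48, 0, 0],
    [0, -0.48, 0, 0],
    [0, -0.48, 0, 0],
  ],
)

```text
clock: 7.67
eef_pos: [0.4239, -0.3523, 0.2351]
tool_rot: [0.0, 0.196, 0.981, 0.001]
force: [0.3, -0.0, -0.5]
gripper_width: 0.0001
finger_force: 0.0
```

```bash
python3 - <<'E'
from h import *
import shutil
s=snap('wrist'); shutil.copy('wrist.npz','w2.npz'); print(proj(s,[.448,-.2975,.11]),proj(s,[.448,-.2975,0]))
a=load('w1')['frame'];b=s['frame']
cv2.imwrite('pics/w12.png',cv2.resize(np.hstack([a[:,112:],b[:,:400]])[:,:,::-1],(800,384)))
E
```

```text
[315.88582972 183.10215481] [299.69612661 164.63872439]
```

View pics/w12.png

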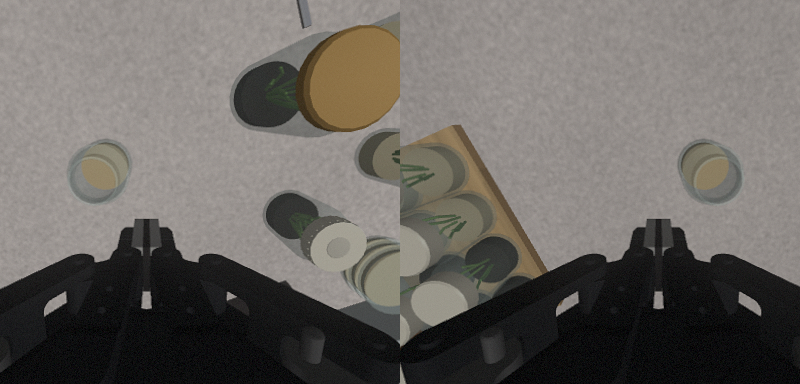

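In both wrist views the open jar is clear: w1 around px (212,172), w2 around px (310,170). I'll enlarge both to read the rim ring.

```bash
python3 - <<'E'
from h import *
o=[]
for n,(u,v) in(('w1',(212,172)),('w2',(310,170))):
    f=load(n)['frame'][v-40:v+40,u-40:u+40,::-1]; f=cv2.resize(f,(400,400),interpolation=cv2.INTER_CUBIC)
    f=cv2.normalize(f,None,0,255,cv2.NORM_MINMAX)
    for k in range(0,400,50): cv2.putText(f,str(k//5),(k,8),0,.3,(0,0,255),1);cv2.putText(f,str(k//5),(0,k+8),0,.3,(0,0,255),1)
    o.append(f)
cv2.imwrite('pics/w12c.png',np.hstack(o))
E
```

```text
(no output)
```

View pics/w12c.png

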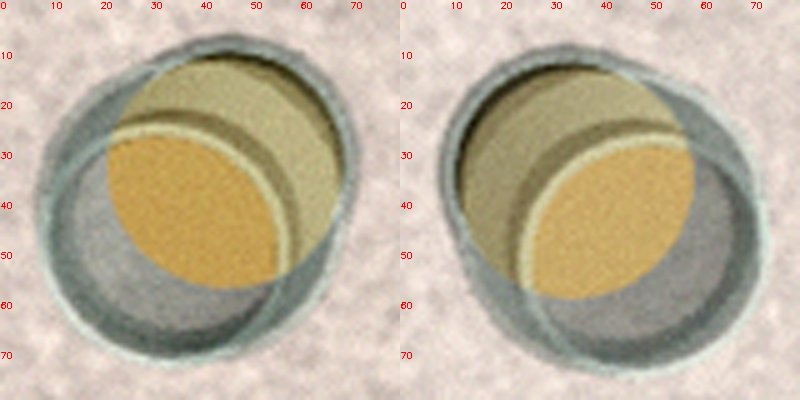

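The rim ring in the crops is the cream and grey circle. In w1 it spans x 40–292 and y 123–363; in w2 it spans x 120–365 and y 133–373. The centres are therefore px (204.8,180.2) and (318,180.2).

```bash
python3 - <<'E'
from h import *
np.set_printoptions(precision=4,suppress=True)
a,b,s=load('w1'),load('w2'),load('side')
print(tri(a,(204.8,180.2),b,(318,180.2)), plane(a,204.8,180.2,.11),plane(b,318,180.2,.11))
# pale medium disc (warm) and side rim
for n,q,(u,v) in(('w1',a,(212,172)),('w2',b,(310,170))):
    f=q['frame'].astype(int); m=np.zeros(f.shape[:2],np.uint8); m[v-40:v+40,u-40:u+40]=((f[:,:,0]-f[:,:,2])[v-40:v+40,u-40:u+40]>20)
    c=max(cv2.findContours(m,0,cv2.CHAIN_APPROX_NONE)[0],key=cv2.contourArea); e=cv2.fitEllipse(c); print(n,e,plane(q,*e[0],.03))
E
python3 go.py .400 .2615 .24
```

```text
(array([ 0.4468, -0.2941,  0.1072]), np.float64(5.112715267855656e-05)) [ 0.4464 -0.2934  0.11  ] [ 0.4459 -0.2945  0.11  ]
w1 ((216.04954528808594, 166.5670623779297), (44.19247817993164, 44.581809997558594), 128.1715850830078) [ 0.4467 -0.294   0.03  ]
w2 ((306.04296875, 167.68063354492188), (41.235740661621094, 42.78706359863281), 27.510305404663086) [ 0.4483 -0.2936  0.03  ]
t 7.7167 pos [ 0.4239 -0.3521  0.2352] tool units [ 1.0314  2.2294 -0.0166] dist 0.614 rows 15.0 yawY 67.4 tz [ 0.001  0.001 -1.   ] q [ 0.68  0.38 -0.04  1.69  0.01  1.07  1.81] f [-0.1  0.2  0.5]
```

Request:
send_rows(
  targets=[
    [0.045, 0.145, 0, 0],
    [0.09, 0.29, 0, 0],
    [0.13, 0.43, 0, 0],
    [0.18, 0.57, 0, 0],
    [0.21, 0.68, 0, 0],
  ],
  claw=1,
)

```text
clock: 8.13
eef_pos: [0.4401, -0.1723, 0.2355]
tool_rot: [0.0, 0.195, 0.981, 0.001]
force: [0.2, 0.6, 0.0]
gripper_width: 0.0604
finger_force: 0.0
```

Request:
send_rows(
  targets=[
    [0.045, 0.145, 0, 0],
    [0.09, 0.29, 0, 0],
    [0.13, 0.43, 0, 0],
    [0.18, 0.57, 0, 0],
    [0.21, 0.68, 0, 0],
  ],
)

```text
clock: 8.55
eef_pos: [0.4567, 0.005, 0.2356]
tool_rot: [0.0, 0.195, 0.981, 0.001]
force: [0.5, -0.3, 0.1]
gripper_width: 0.0851
finger_force: 0.0
```

Request:
send_rows(
  targets=[
    [0.09, 0.13, 0, 0],
    [0.18, 0.26, 0, 0],
    [0.27, 0.39, 0, 0],
    [0.36, 0.52, 0, 0],
    [0.45, 0.64, 0, 0],
    [0.54, 0.77, 0, 0],
    [0.61, 0.87, 0, 0],
    [0.61, 0.87, 0, 0],
    [0.61, 0.87, 0, 0],
    [0.61, 0.87, 0, 0],
  ],
)

```text
clock: 9.38
eef_pos: [0.4002, 0.2599, 0.2352]
tool_rot: [-0.0, 0.196, 0.981, -0.0]
force: [0.2, 0.2, -0.0]
gripper_width: 0.0859
finger_force: 0.0
```

```bash
python3 go.py .400 .2615 .12; python3 - <<'E'
from m import *
np.set_printoptions(precision=4,suppress=True)
import shutil
s=snap('wrist'); shutil.copy('wrist.npz','w3.npz')
g=proj(s,[.4,.2615,.023]); print(g)
f=s['frame'].astype(int); u,v=g.astype(int); m=np.zeros(f.shape[:2],np.uint8); sl=(slice(max(0,v-55),v+55),slice(max(0,u-55),u+55)); m[sl]=((f[:,:,1]-f[:,:,2])[sl]>4)&(f.min(2)[sl]>70)
m=cv2.morphologyEx(m,cv2.MORPH_OPEN,np.ones((3,3)))
c=max(cv2.findContours(m,0,cv2.CHAIN_APPROX_NONE)[0],key=cv2.contourArea); e=cv2.fitEllipse(c); print(e,plane(s,*e[0],.023))
save(s,'w3.png')
E
```

```text
t 9.3833 pos [0.4002 0.2599 0.2352] tool units [0.0034 0.0059 0.4607] dist 0.115 rows 3.0 yawY 67.3 tz [-0.    -0.001 -1.   ] q [-0.38  0.28 -0.32  1.87  0.1   1.01  0.43] f [ 0.2  0.2 -0. ]
[259.2936 166.1063]
((260.2106628417969, 164.62216186523438), (43.635826110839844, 43.6678581237793), 0.6982561349868774) [0.3986 0.2634 0.023 ]
```

View pics/w3.png

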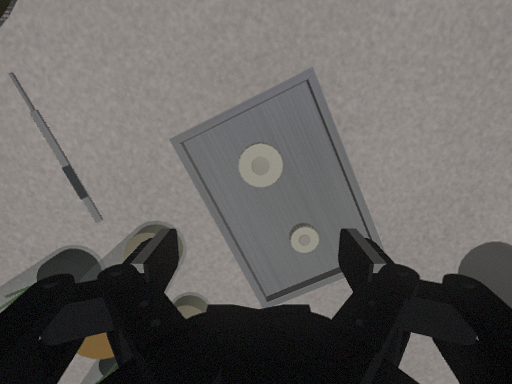

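The larger white cap is at (260,165) with its grey disc, and the small cap at (304,240). The tray is clear on both finger sides. The wrist-derived position (0.3986, 0.2634) agrees with the two-view one.

Request:
send_rows(
  targets=[
    [0.008, 0.009, 0.16, 0],
    [0.008, 0.009, 0.32, 0],
    [0.008, 0.009, 0.48, 0],
    [0.008, 0.009, 0.64, 0],
    [0.008, 0.009, 0.75, 0],
    [0.008, 0.009, 0.83, 0],
    [0.008, 0.009, 0.87, 0],
    [0.008, 0.009, 0.9, 0],
    [0.008, 0.009, 0.9, 0],
  ],
)

```text
clock: 10.18
eef_pos: [0.3999, 0.2611, 0.0092]
tool_rot: [-0.001, 0.198, 0.98, -0.001]
force: [-0.4, 0.6, -0.1]
gripper_width: 0.0852
finger_force: 0.0
```

```bash
python3 go.py .3992 .2628 .003
```

```text
t 10.1833 pos [0.3999 0.2611 0.0092] tool units [0.0051 0.0053 0.0249] dist 0.006 rows 1.0 yawY 67.1 tz [-0.001 -0.002 -1.   ] q [-0.49  0.61 -0.2   2.13  0.28  0.43  0.25] f [-0.4  0.6 -0.1]
```

Request:
send_rows(
  targets=[
    [0.005, 0.005, 0.012, 0],
    [0.005, 0.005, 0.024, 0],
    [0.005, 0.005, 0.024, 0],
    [0.005, 0.005, 0.024, 0],
  ],
)

```text
clock: 10.52
eef_pos: [0.3996, 0.2641, 0.0048]
tool_rot: [0.0, 0.198, 0.98, 0.0]
force: [-0.9, -0.7, 0.3]
gripper_width: 0.0855
finger_force: 0.0
```

Request:
send_rows(
  targets=[
    [0, 0, 0, 0],
    [0, 0, 0, 0],
    [0, 0, 0, 0],
    [0, 0, 0, 0],
    [0, 0, 0, 0],
    [0, 0, 0, 0],
  ],
  claw=0,
  grip_force=35,
)

```text
clock: 11.02
eef_pos: [0.3995, 0.2641, 0.0051]
tool_rot: [0.0, 0.198, 0.98, 0.0]
force: [-0.9, -1.8, 8.9]
gripper_width: 0.0591
finger_force: 35.6
```

Request:
send_rows(
  targets=[
    [0, 0, -0.02, 0],
    [0, 0, -0.06, 0],
    [0, 0, -0.12, 0],
    [0, 0, -0.22, 0],
    [0, 0, -0.34, 0],
    [0, 0, -0.48, 0],
    [0, 0, -0.62, 0],
    [0, 0, -0.76, 0],
    [0, 0, -0.9, 0],
    [0, 0, -1, 0],
  ],
)

```text
clock: 11.85
eef_pos: [0.3993, 0.2642, 0.2578]
tool_rot: [0.001, 0.197, 0.98, 0.001]
force: [0.4, 0.1, -0.3]
gripper_width: 0.059
finger_force: 37.7
```

Request:
send_rows(
  targets=[
    [0, 0, 0, 0],
    [0, 0, 0, 0],
    [0, 0, 0, 0],
  ],
)

```text
clock: 12.1
eef_pos: [0.3988, 0.2635, 0.2537]
tool_rot: [-0.0, 0.198, 0.98, -0.0]
force: [0.3, -0.5, -0.4]
gripper_width: 0.0589
finger_force: 37.7
```

```bash
python3 go.py .4466 -.294 .25; python3 - <<'E'
from m import *
for n in('side','top','wrist'): s=snap(n); 
a=load('side')['frame'];b=load('wrist')['frame']
st=readout.get_state();g=st['eef_pos']; t=load('side'); u,v=proj(t,g).astype(int); print(u,v,proj(load('wrist'),g),proj(load('top'),g))
c=cv2.resize(a[max(0,v-45):v+45,max(0,u-60):u+60],(400,300),interpolation=2)
d=cv2.resize(b,(400,300)); 
cv2.imwrite('pics/lift.png',np.hstack([c,d])[:,:,::-1])
E
```

```text
t 12.1 pos [0.3988 0.2635 0.2537] tool units [-1.0403 -1.9817  0.0164] dist 0.56 rows 14.0 yawY 67.2 tz [-0.001 -0.001 -1.   ] q [-0.37  0.27 -0.34  1.83  0.1   1.06  0.42] f [ 0.3 -0.5 -0.4]
324 250 [258.57347371 232.99220089] [123.45332074 270.69112452]
```

View pics/lift.png

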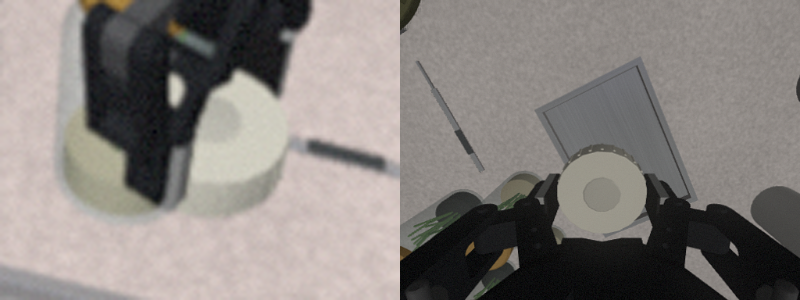

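The cap is held level between the pads. In the wrist view its top is centred near px (258,248), and the small cap is left in the tray. Next I measure the cap's offset from the TCP.

```bash
python3 - <<'E'
from m import *
np.set_printoptions(precision=4,suppress=True)
s=load('wrist'); st=readout.get_state(); g=st['eef_pos']
c,z=disc(s,258.5,248,40); print(c,z)
c,z=disc(s,258.5,248,30); print(c,z)
p=plane(s,*c,g[2]+.018); print('cap - tcp',p-g)
T=load('top')
u,v=proj(T,g+[0,0,.018]); print(u,v)
S=load('side'); q=proj(S,p); print('side pred',q)
c2,z2=disc(S,q[0],q[1],8); print(c2,z2, tri(s,c,S,c2)[0]-g, tri(s,c,S,c2)[1])
E
```

```text
[257.4461 248.8571] [  49.25   44.75 6724.25]
[257.4461 248.8571] [  49.25   44.75 6724.25]
cap - tcp [ 0.0004 -0.0008  0.018 ]
120.12368601425032 271.39649835458863
side pred [325.8411 239.9361]
[328.8774 240.2135] [ 16.  16. 522.] [-0.0024  0.0005  0.0213] 0.0024359912061994323
```

Request:
send_rows(
  targets=[
    [-0.04, -0.055, 0, 0],
    [-0.1, -0.14, 0, 0],
    [-0.17, -0.235, 0, 0],
    [-0.24, -0.33, 0, 0],
    [-0.31, -0.43, 0, 0],
    [-0.38, -0.525, 0, 0],
    [-0.45, -0.62, 0, 0],
    [-0.52, -0.72, 0, 0],
    [-0.58, -0.8, 0, 0],
    [-0.63, -0.877, 0, 0],
  ],
)

```text
clock: 13.08
eef_pos: [0.4594, -0.0011, 0.2532]
tool_rot: [-0.001, 0.198, 0.98, -0.0]
force: [-0.1, 0.5, -1.3]
gripper_width: 0.0588
finger_force: 37.7
```

Request:
send_rows(
  targets=[
    [-0.04, -0.11, 0, 0],
    [-0.08, -0.22, 0, 0],
    [-0.12, -0.33, 0, 0],
    [-0.16, -0.44, 0, 0],
    [-0.2, -0.55, 0, 0],
  ],
)

```text
clock: 13.5
eef_pos: [0.4517, -0.1465, 0.2532]
tool_rot: [-0.001, 0.197, 0.98, 0.0]
force: [0.7, 0.0, -0.6]
gripper_width: 0.059
finger_force: 37.7
```

Request:
send_rows(
  targets=[
    [-0.04, -0.11, 0, 0],
    [-0.08, -0.22, 0, 0],
    [-0.12, -0.33, 0, 0],
    [-0.16, -0.44, 0, 0],
    [-0.19, -0.51, 0, 0],
    [-0.2, -0.54, 0, 0],
    [-0.2, -0.55, 0, 0],
    [-0.2, -0.55, 0, 0],
    [-0.2, -0.55, 0, 0],
  ],
)

```text
clock: 14.25
eef_pos: [0.4454, -0.2898, 0.2539]
tool_rot: [-0.0, 0.197, 0.98, 0.001]
force: [-0.6, -0.2, 0.2]
gripper_width: 0.059
finger_force: 37.7
```

```bash
python3 go.py .4474 -.2935 .127
```

```text
t 14.25 pos [ 0.4454 -0.2898  0.2539] tool units [-0.0137 -0.0113  0.5075] dist 0.127 rows 4.0 yawY 67.3 tz [-0.001  0.001 -1.   ] q [ 0.56  0.34 -0.05  1.71  0.02  1.09  1.69] f [-0.6 -0.2  0.2]
```

Centre first, then lower to about 25 mm above the rim and check.

Request:
send_rows(
  targets=[
    [-0.014, -0.011, 0, 0],
    [-0.014, -0.011, 0.1, 0],
    [-0.014, -0.011, 0.2, 0],
    [-0.014, -0.011, 0.3, 0],
    [-0.014, -0.011, 0.38, 0],
    [-0.014, -0.011, 0.43, 0],
    [-0.014, -0.011, 0.46, 0],
    [-0.014, -0.011, 0.46, 0],
    [-0.014, -0.011, 0.46, 0],
  ],
)

```text
clock: 15.0
eef_pos: [0.4478, -0.295, 0.1397]
tool_rot: [0.0, 0.197, 0.98, 0.0]
force: [-0.8, -0.7, 0.4]
gripper_width: 0.0591
finger_force: 37.7
```

```bash
python3 go.py .4474 -.2935 .127; python3 - <<'E'
from m import *
S=snap('side'); T=snap('top'); g=readout.get_state()['eef_pos']
print('rim px side',proj(S,[.4466,-.294,.11]),'top',proj(T,[.4466,-.294,.11]))
def crop(s):
    u,v=proj(s,g).astype(int); return cv2.resize(s['frame'][v-42:v+48,u-60:u+60],(400,300),interpolation=2),(u-60,v-42)
a,oa=crop(S); b,ob=crop(T); print(oa,ob)
cv2.imwrite('pics/hold.png',np.hstack([a,b])[:,:,::-1])
E
```

```text
t 15.0 pos [ 0.4478 -0.295   0.1397] tool units [0.0039 0.0047 0.0506] dist 0.013 rows 1.0 yawY 67.3 tz [ 0. -0. -1.] q [ 0.57  0.46 -0.04  1.86  0.03  0.82  1.68] f [-0.8 -0.7  0.4]
rim px side [339.2943053  132.97534298] top [401.65133608 251.56781211]
(np.int64(280), np.int64(80)) (np.int64(346), np.int64(209))
```

View pics/hold.png

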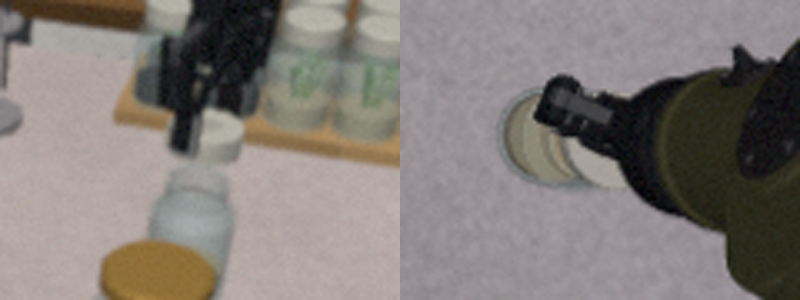

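The side crop shows the cap level above the open jar's mouth (rim crop ~(198,175), cap right edge ~243), with a clear gap. I'll check the lateral centring numerically.

```bash
python3 - <<'E'
from m import *
np.set_printoptions(precision=2,suppress=True)
S=load('side'); g=readout.get_state()['eef_pos']
th=np.linspace(0,6.283,200)
def ext(c,r,zs):
    P=np.array([proj(S,[c[0]+r*np.cos(t),c[1]+r*np.sin(t),z]) for t in th for z in zs]); return P.min(0),P.max(0)
print('cap pred',ext(g,.03,[g[2]-.002,g[2]+.018]))
print('jar neck pred',ext([.4466,-.294],.0265,[.11,.10])); print('jar body pred',ext([.4466,-.294],.036,[.06]))
f=cv2.GaussianBlur(S['frame'],(0,0),.7).astype(int)
for v in(121,123,125): print(v,[tuple(x) for x in f[v,344:360]])
for v in(134,136,150): print(v,f[v,318:364,:].sum(1)//3)
E
```

```text
cap pred (array([328.99, 111.35]), array([353.07, 128.88]))
jar neck pred (array([328.97, 128.17]), array([349.23, 141.24]))
jar body pred (array([323.76, 141.89]), array([349.79, 155.72]))
121 [(np.int64(179), np.int64(177), np.int64(165)), (np.int64(178), np.int64(177), np.int64(165)), (np.int64(177), np.int64(175), np.int64(164)), (np.int64(176), np.int64(174), np.int64(163)), (np.int64(175), np.int64(173), np.int64(163)), (np.int64(172), np.int64(170), np.int64(160)), (np.int64(167), np.int64(165), np.int64(154)), (np.int64(155), np.int64(153), np.int64(143)), (np.int64(144), np.int64(137), np.int64(124)), (np.int64(138), np.int64(123), np.int64(100)), (np.int64(137), np.int64(114), np.int64(83)), (np.int64(138), np.int64(113), np.int64(78)), (np.int64(138), np.int64(111), np.int64(76)), (np.int64(137), np.int64(111), np.int64(76)), (np.int64(138), np.int64(111), np.int64(75)), (np.int64(139), np.int64(112), np.int64(76))]
123 [(np.int64(164), np.int64(163), np.int64(151)), (np.int64(160), np.int64(159), np.int64(148)), (np.int64(155), np.int64(154), np.int64(143)), (np.int64(149
[... 1230 characters left out ...]
np.int64(164), np.int64(159)), (np.int64(176), np.int64(163), np.int64(158)), (np.int64(176), np.int64(161), np.int64(156))]
134 [168 168 167 168 168 169 169 170 171 171 168 159 150 144 143 147 149 151
 153 155 155 156 158 159 159 157 154 151 148 150 157 164 170 172 172 171
 170 169 168 169 171 173 171 168 168 169]
136 [168 169 170 170 168 168 167 167 168 167 161 147 136 133 137 140 139 138
 139 139 140 142 145 149 150 150 151 149 146 145 151 160 166 169 170 169
 170 171 171 170 171 170 169 168 167 167]
150 [172 170 169 168 162 153 141 130 128 133 136 141 145 149 151 154 157 160
 162 163 162 159 158 157 155 152 149 146 141 135 133 141 157 167 169 170
 170 171 170 170 170 169 167 167 170 171]
```

The measurements match the predictions: neck 328.5–348.7 against 329–349.2, cap edge ~352 against 353. The cap is centred to 1–2 mm, so I lower it the last 12 mm.

Request:
send_rows(
  targets=[
    [0.003, 0.003, 0.015, 0],
    [0.003, 0.003, 0.03, 0],
    [0.003, 0.003, 0.042, 0],
    [0.003, 0.003, 0.046, 0],
    [0.003, 0.003, 0.046, 0],
    [0.003, 0.003, 0.046, 0],
    [0.003, 0.003, 0.046, 0],
    [0.003, 0.003, 0.046, 0],
  ],
)

```text
clock: 15.77
eef_pos: [0.4471, -0.2944, 0.1279]
tool_rot: [0.0, 0.198, 0.98, -0.0]
force: [0.1, -0.2, -0.0]
gripper_width: 0.0585
finger_force: 37.7
```

```bash
python3 - <<'E'
from m import *
np.set_printoptions(precision=4,suppress=True)
st=readout.get_state(); print(st['eef_pos'],st['force'],st['finger_force'],abs(st['qvel']).max())
S=snap('side');T=snap('top')
f=cv2.GaussianBlur(S['frame'],(0,0),.7).astype(int); print(f[110:150,343].sum(1)//3)
print('cap bottom/rim rows',proj(S,[.4466,-.294+.03,st['eef_pos'][2]-.002]),proj(S,[.4466,-.294+.0265,.11]))
for n,p in(('pa',[.5838,.0607,.113]),('pb',[.6174,-.0821,.113])): print(n,proj(S,p),disc(S,*proj(S,p),8)[0])
E
```

```text
[ 0.4471 -0.2944  0.1279] [ 0.1453 -0.241  -0.0107] 37.702704425901175 0.0013941336321744871
[ 35  48  60  74  92 110 130 153 168 167 159 155 157 164 170 173 170 162
 152 146 143 141 141 144 149 153 149 143 140 143 148 148 148 150 153 156
 159 160 159 157]
cap bottom/rim rows [338.3789 133.0954] [337.7318 137.7116]
pa [245.9753 202.3371] [246.4526 202.9419]
pb [253.89   162.2191] [254.1221 162.8098]
```

```bash
python3 -c "
from workcell import sign_off; print(sign_off())"
```

```text
the job is handed in; nothing more can be done
None
```

The job is handed in at about 16 s on the robot's clock, with no verdict shown: both planted caps are pressed to their stops, and the larger cap is still gripped, level and within about 2 mm of centre, roughly 16 mm above the open jar's rim.

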